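# Pots to their saucers on the potting bench

### The job

Stand each of the four empty clay pots on the potting bench upright and flat inside the saucer of its own shape and size: small round, large round, square and long. Carry them rather than dropping them, and leave the roll of white tape and the pruning shears where they are.

Things in the scene. Friction and masses are not known exactly. Their poses are not given: they have to be found in the camera images.
- pot_small_mid (a point): Small round clay flower pot, open at the top, standing upright; sizes in mm: height 46, foot diameter 32, collar (thick rim band round the top 18 mm, vertical sides) outer diameter 46. Grip it across the collar. The point is on its upright axis, half-way up (23 mm above its underside), z up. Loose, about 50 to 100 g.
- pot_large_mid (a point): Large round clay flower pot, open at the top, standing upright; sizes in mm: height 62, foot diameter 50, collar (top 18 mm, vertical sides) outer diameter 64. Grip it across the collar. The point is on its upright axis, half-way up (31 mm above its underside), z up. Loose, about 120 to 240 g.
- pot_square_mid (a point): Square clay flower pot, open at the top, standing upright; sizes in mm: height 56, foot 48 x 48, collar (top 18 mm, vertical sides) 56 x 56 outside; its sides lie along the point's x and y. Grip it across the collar. The point is on its upright axis, half-way up (28 mm above its underside), z up. Loose, about 110 to 230 g.
- pot_long_mid (a point): Long (oblong) clay trough, open at the top, standing upright; sizes in mm: height 50, foot 92 along its x by 42 along its y, collar (top 18 mm, vertical sides) 100 x 50 outside. Grip it across the 50 mm width, along its y, at mid-length. The point is on its upright axis, half-way up (25 mm above its underside), z up. Loose, about 150 to 310 g.
- saucer_small: Small round clay saucer for the small round pot: in mm, inside diameter 48, outside 56; rim 12 mm high, floor 4 mm thick (a pot's foot rests 4 mm above the bench). Stuck to the bench, cannot move. Origin: centre of its underside, on the bench top; z up.
- saucer_large: Large round clay saucer for the large round pot: in mm, inside diameter 66, outside 74; rim 12 mm high, floor 4 mm thick (a pot's foot rests 4 mm above the bench). Stuck to the bench, cannot move. Origin: centre of its underside, on the bench top; z up.
- saucer_square: Square clay saucer for the square pot: in mm, inside 64 x 64, outside 72 x 72, sides along the body's x and y; rim 12 mm high, floor 4 mm thick (a pot's foot rests 4 mm above the bench). Stuck to the bench, cannot move. Origin: centre of its underside, on the bench top; z up.
- saucer_long: Long clay saucer for the long trough: in mm, inside 108 along its x by 58 along its y, outside 116 x 66; rim 12 mm high, floor 4 mm thick (a pot's foot rests 4 mm above the bench). Stuck to the bench, cannot move. Origin: centre of its underside, on the bench top; z up.
- tape_roll: Bystander: roll of white tape lying flat, 90 mm across, 45 mm high, with a 56 mm hole, loose on the far side of the work. Origin: centre of its underside.
- shears: Bystander: pruning shears with red handles, lying flat on the far side of the work, about 165 mm long (along x), 70 mm wide, 16 mm high, loose. Origin: under the pivot, at bench height.
Mind the look-alikes: they are no part of the job. Leave any purple look-alike of the part that bears pot_small_mid alone.

How it is judged:
By the outcome, as a careful person would: the job done as asked, in the order asked, and still so for the second after the job is handed in, with the robot touching nothing.
It also fails if it takes over 104 s, if anything falls off the work surface, if the arm or the gripper's body presses on something with over 40 N, if the wrist force passes 120 N, or if a joint passes its speed limit or range.

### The arm

A 6-joint arm with a two-finger parallel gripper is mounted at the origin on the work surface. World frame = base frame: x ahead of the robot, y to its left, z up, the work surface at z = 0. Lengths are in mm, angles in rad, forces in N, time in s.
With the tool pointing down it reaches from about 325 to 875 mm from the base axis. Payload 4.4 kg.
Tool frame: the origin (TCP) lies on the centre line of the jaws, within the pads' length; the fingertips stand ahead of it and the grasp point (between the pads) lies 6 mm ahead of it (ctrl.tcp_to_tips is the z of the fingertips in the tool frame, in mm); z points along the fingers, y is the direction in which the jaws open and shut (so a half turn about z gives the same grasp; the last joint's range is limited). The gripper opens to 85 mm and grips with 20 to 120 N. Pads are 22 mm wide; open, the fingers measure 114 mm over their backs; the gripper's body (76 mm by 85 mm) begins 54 mm behind the grasp point. The pads swing forward as they close: fully open they stand 13 mm farther back than shut.
Start: joints at [1.185, 0.207, 1.542, -0, 1.393, -0.15], TCP at [133.783, 559.222, 256.282] pointing down, gripper open.
Joint ranges: [-2.73, 2.73], [-0.86, 2.22], [0.23, 2.46], [-1.11, 4.25], [0.08, 2.63], [-2.82, 2.82]. Speed limits (rad/s): [2.79, 2.79, 3.14, 3.14, 3.14, 3.14].

### API

Orientations are given as a 3x3 rotation matrix whose columns are the frame's x, y, z axes.
In Python, from plant import ctrl, sensors, optics gives the robot as it stands. Calls block until the motion is done:
- ctrl.move_ptp(position, orientation): joint-space move of the TCP to a pose.
- ctrl.move_l(position, rot=None, vel=150, threshold=None): straight line of the TCP; rot=None keeps the orientation; vel is the mean speed in mm/s. With threshold (N) it stops when the force on the tool has changed by that much, and returns True; else False.
- ctrl.set_joints(angles): joint-space move.
- ctrl.gripper_to(opening, force=None): finger opening in mm; force is the grip in N (None keeps the last); returns when the fingers have stopped.
- ctrl.hold(seconds).
- ctrl.solve_ik(position, orientation): joint angles nearest the present ones, or None.
- sensors.read_state(): the state.
- optics.grab_frame(name): name is "side" or "top"; returns (picture, depth): 480x640x3 uint8, red, green, blue; 480x640 float32, mm along the optical axis (not along the pixel's ray), 0 where there is no reading.
- optics.camera_params(name): a dict with "mtx" (3x3 intrinsics, pixels), "R" (3x3) and "t" (3): a world point X has camera coordinates R X + t. Camera axes: x right, y down, z forward; pixel columns grow to the right and rows downward; lengths in mm; the calibration is good to about 2 mm. A picture is of the moment at which its call begins. camera_params takes no time and is no camera call.
A pose or a line that the arm cannot do raises ctrl.MotionError and nothing moves.
- ctrl.finish_job(): hands the job in, once; it reports no verdict.
The state is a dict: "t": time; "q": joint angles; "qvel": joint speeds; "tau": joint torques, N m; "eef_pos": TCP position; "eef_rot": TCP orientation; "force": force on the tool from outside, world axes, zero at the start; "wrist_torque": the same for the moment, N m; "grip_width": finger opening in mm.
Only numpy, scipy, OpenCV 4.12 (cv2) and the standard library are available. Lean on these libraries where they do the work, as an engineer would, in place of code of your own. Each camera call takes 0.05 s, during which the arm holds its last target.

## Working session

There is one attempt and no reset: what is moved stays moved. The work goes in short steps, each a Python script; the robot and the scene stay as the last script left them, time stands still between calls to the robot, and variables do not carry over. Pictures are saved under pics/ and viewed, and the job is handed in when it is done.

```bash
ls; mkdir -p pics; python3 - <<'E'
from plant import ctrl,sensors,optics
import cv2,numpy as np
for n in("top","side"):
    p,d=optics.grab_frame(n); cv2.imwrite(f"pics/{n}0.png",p[:,:,::-1]); np.save(f"pics/{n}0.npy",d)
    c=optics.camera_params(n); print(n,c, -np.array(c["R"]).T@np.array(c["t"]))
s=sensors.read_state();print(s["t"],s["grip_width"],ctrl.tcp_to_tips,s["eef_rot"])
E
```

```text
pics
top {'mtx': array([[563.4216529 ,   0.        , 315.1203972 ],
       [  0.        , 563.4216529 , 232.85946339],
       [  0.        ,   0.        ,   1.        ]]), 'R': array([[-0.01398453, -0.99982111, -0.01273482],
       [-0.99588406,  0.01506784, -0.08937501],
       [ 0.08955091,  0.01143254, -0.99591663]]), 't': array([  57.46307279,  603.89702947, 1175.11110672])} [ 496.98275254   34.91886727 1225.01777802]
side {'mtx': array([[498.84266364,   0.        , 319.95516032],
       [  0.        , 498.84266364, 245.4999649 ],
       [  0.        ,   0.        ,   1.        ]]), 'R': array([[ 0.75729849, -0.65275236, -0.02033129],
       [-0.43889762, -0.48564559, -0.75598759],
       [ 0.48359888,  0.58143161, -0.65427013]]), 't': array([-407.76570323,  336.71308233,  997.33309071])} [ -25.7262474  -682.52779115  898.78575693]
0.1 85.66758397825402 25.0 [[-9.72563953e-01  2.32634337e-01 -7.89235093e-04]
 [ 2.32635483e-01  9.72561915e-01 -2.01337165e-03]
 [ 2.99200614e-04 -2.14173678e-03 -9.99997662e-01]]
```

View pics/top0.png

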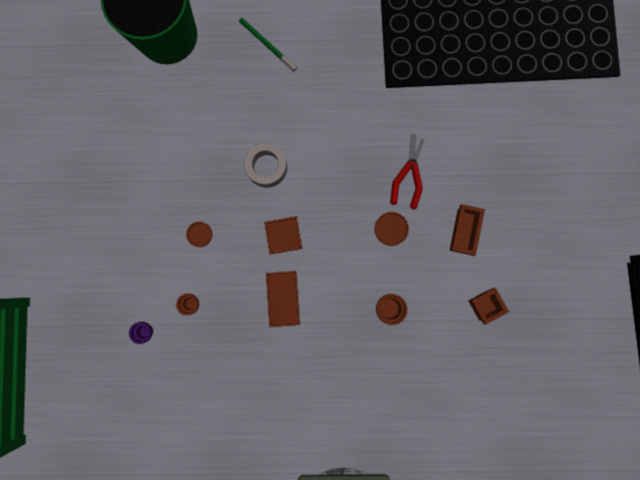

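View pics/side0.png

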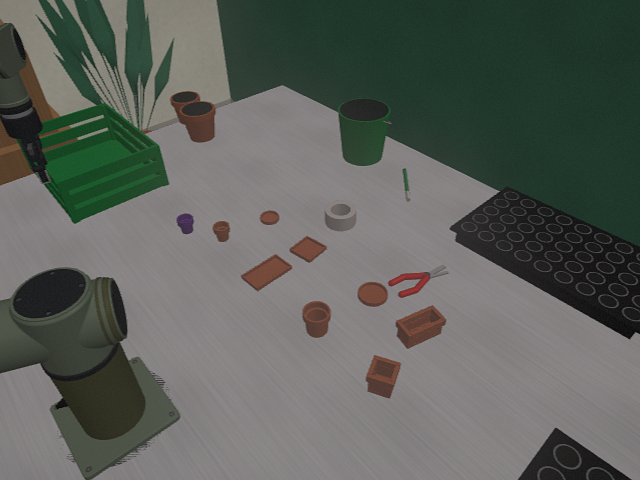

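```bash
cat > see.py <<'E'
from plant import ctrl,sensors,optics
import cv2,numpy as np
def cloud(n,d):
    c=optics.camera_params(n);K=c["mtx"]
    v,u=np.mgrid[:480,:640]
    P=np.stack([(u-K[0,2])/K[0,0]*d,(v-K[1,2])/K[1,1]*d,d],-1)
    return (P-c["t"])@np.array(c["R"])
def proj(n,X):
    c=optics.camera_params(n);q=c["R"]@np.array(X,float)+c["t"];q=c["mtx"]@q;return q[:2]/q[2]
def clay(img):
    h=cv2.cvtColor(img,cv2.COLOR_RGB2HSV)
    return ((h[...,0]<14)&(h[...,1]>110)&(h[...,2]>40)).astype(np.uint8)
E
python3 - <<'E'
from see import *
clouds={}
for n in("top","side"):
    im=cv2.imread(f"pics/{n}0.png")[:,:,::-1]; d=np.load(f"pics/{n}0.npy")
    W=cloud(n,d); m=clay(im); m[d==0]=0
    k,l,st,ce=cv2.connectedComponentsWithStats(m)
    print(n,"bench z",np.median(W[330:380,300:360,2]) if n=="top" else np.median(W[330:345,200:260,2]))
    for i in range(1,k):
        if st[i,4]<60: continue
        p=W[l==i]; zt=np.percentile(p[:,2],97)
        if not(250<p[:,0].mean()<900) or abs(p[:,1].mean())>450: continue
        t=p[p[:,2]>zt-5]; r=cv2.minAreaRect(t[:,:2].astype(np.float32))
        print(ce[i].round(),st[i,4],"z97 %.1f"%zt,"rect",np.round(r[0],1),np.round(r[1],1),round(r[2],1), "n",len(t))
E
cat > /dev/null; python3 -c "
import cv2
a=cv2.imread('pics/top0.png')[200:345,110:520]
cv2.imwrite('pics/crop0.png',cv2.resize(a,None,fx=1.95,fy=1.95,interpolation=cv2.INTER_CUBIC))"
```

```text
top bench z 0.382773246993539
[408. 184.] 518 z97 20.9 rect [ 709.9 -153.5] [61.4 96.9] 76.5 n 265
[467. 230.] 1047 z97 54.4 rect [ 605.  -270.6] [49.2 98. ] 76.9 n 381
[391. 228.] 867 z97 14.5 rect [ 614.2 -115.1] [69.4 69.9] 89.4 n 159
[283. 235.] 1046 z97 14.8 rect [602.9 118.8] [70.3 70.2] 9.2 n 164
[199. 234.] 493 z97 13.7 rect [607.6 300.6] [53.  52.5] 89.3 n 118
[282. 299.] 1602 z97 14.3 rect [466.1 120.9] [114.   64.3] 3.3 n 231
[489. 306.] 686 z97 60.9 rect [ 447.1 -307.8] [56.  53.6] 26.2 n 274
[187. 304.] 369 z97 48.8 rect [458.2 318.5] [44.  41.5] 89.7 n 104
[391. 309.] 707 z97 64.9 rect [ 443.  -105.7] [59.6 61.1] 88.5 n 166
side bench z 1.323117743738092
[269. 217.] 142 z97 15.6 rect [606.5 302. ] [54.2 43.7] 41.9 n 28
[221. 227.] 79 z97 49.0 rect [455.6 321. ] [42.9 41.5] 13.5 n 39
[308. 249.] 412 z97 14.8 rect [599.7 121.5] [74.  72.3] 9.8 n 83
[266. 272.] 740 z97 14.0 rect [462.7 124.3] [116.2  69.1] 2.6 n 152
[410. 282.] 416 z97 19.2 rect [ 706.  -151.9] [ 65.3 101.5] 81.8 n 244
[372. 293.] 467 z97 15.0 rect [ 609.4 -113.8] [74.9 69.6] 73.3 n 86
[315. 312.] 200 z97 65.5 rect [ 439.  -103.7] [61.9 58.1] 48.5 n 95
[420. 325.] 693 z97 53.3 rect [ 601.2 -267.9] [51.  99.6] 76.9 n 352
[383. 371.] 385 z97 59.9 rect [ 443.3 -306. ] [55.5 54.1] 27.8 n 292
```

View pics/crop0.png

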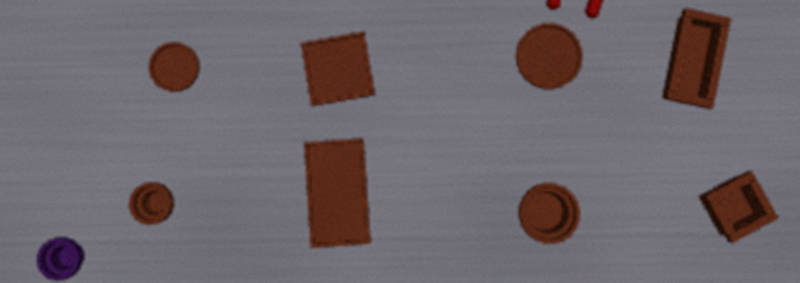

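Seen in the top picture: pots small (188,304), large (391,309), square (489,305) and long (467,230). Saucers are small (200,234), large (392,229), square (283,235) and long (283,299). The only look-alike for the small pot is the purple pot (141,332), plus two far-off background pots in the side view at about (190,110). The close crop shows (188,304) is clay-coloured, so that's my target. The two cameras agree within 4 mm, and heights and sizes match the description, so I'll use their average.

```bash
cat > act.py <<'E'
from see import *
POT={"small":((457.,319.7),46),"large":((441.,-104.7),62),"square":((445.2,-306.9),56),"long":((603.,-269.3),50)}
SAU={"small":(607,301.3),"large":(611.8,-114.5),"square":(601.3,120.2),"long":(464.4,122.6)}
HI=190
def R(deg):
    a=np.radians(deg);return np.array([[-np.sin(a),np.cos(a),0],[np.cos(a),np.sin(a),0],[0,0,-1.]])
def tz(k): return POT[k][1]-(10 if k=="small" else 12)+6
def st(msg):
    s=sensors.read_state();print(msg,"t %.1f w %.1f F %s pos %s q6 %.2f"%(s["t"],s["grip_width"],np.round(s["force"],1),np.round(s["eef_pos"],1),s["q"][5]))
def pick(k,a):
    (x,y),h=POT[k]; z=tz(k)
    ctrl.gripper_to(85)
    ctrl.move_ptp([x,y,HI],R(a)); ctrl.move_l([x,y,z],vel=120,threshold=15) and st("CONTACT")
    ctrl.gripper_to(20,force=35); st("gripped")
    ctrl.move_l([x,y,HI],vel=120); st("lifted")
def place(k,a):
    x,y=SAU[k]; z=tz(k)+4
    ctrl.move_ptp([x,y,HI],R(a)); ctrl.hold(.2); ctrl.move_l([x,y,z+12],vel=120)
    c=ctrl.move_l([x,y,z-3],vel=25,threshold=4); st("down %s"%c)
def release(k):
    ctrl.gripper_to(85); p=sensors.read_state()["eef_pos"]
    ctrl.move_l([p[0],p[1],HI],vel=130); st("released")
def shot(n):
    for c in("top","side"):
        p,d=optics.grab_frame(c); cv2.imwrite(f"pics/{c}_{n}.png",p[:,:,::-1]); np.save(f"pics/{c}_{n}.npy",d)
E
python3 - <<'E'
from act import *
for k,a,b in(("small",75,75),("large",40,40),("square",27,9.5),("square",117,99.5),("square",-63,-80.5),("long",76.9,93)):
  for off in(0,180):
    q=[ctrl.solve_ik([*POT[k][0],tz(k)],R(a+off)),ctrl.solve_ik([*SAU[k],tz(k)],R(b+off))]
    print(k,a+off,[None if v is None else np.round(v[[0,5]] if hasattr(v,'shape') else [v[0],v[5]],2) for v in q])
pick("small",75)
shot("g1")
E
```

```text
small 75 [array([ 0.46, -0.85]), array([ 0.33, -0.98])]
small 255 [array([0.46, 2.29]), array([0.33, 2.17])]
large 40 [array([-0.42, -1.12]), array([-0.32, -1.02])]
large 220 [array([-0.42,  2.02]), array([-0.32,  2.12])]
square 27 [array([-0.76, -1.23]), array([ 0.06, -0.11])]
square 207 [array([-0.76,  1.91]), None]
square 117 [array([-0.76, -2.81]), array([ 0.06, -1.68])]
square 297 [array([-0.76,  0.34]), array([0.06, 1.46])]
square -63 [array([-0.76,  0.34]), array([0.06, 1.46])]
square 117 [array([-0.76, -2.81]), array([ 0.06, -1.68])]
long 76.9 [array([-0.55, -1.89]), array([ 0.08, -1.55])]
long 256.9 [array([-0.55,  1.25]), array([0.08, 1.6 ])]
gripped t 3.7 w 43.5 F [-0.9 -0.4  5.6] pos [457.6 320.   42.9] q6 -0.85
lifted t 5.1 w 43.2 F [ 0.  -0.3 -1.9] pos [456.3 319.4 188.9] q6 -0.85
```

```bash
python3 - <<'E'
from act import *
a=cv2.imread("pics/side_g1.png")[130:280,130:330]; b=cv2.imread("pics/top_g1.png")[230:380,90:290]
cv2.imwrite("pics/g1.png",np.hstack([cv2.resize(x,(400,300),interpolation=3) for x in(a,b)]))
E
```

```text
(no output)
```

View pics/g1.png

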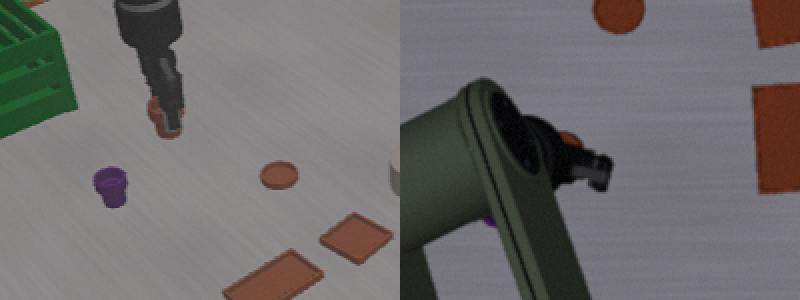

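```bash
cat >> act.py <<'E'
def overlay(n,k,dx=0,dy=0,ang=None,out=None,r=23,zt=None,xy=None,win=(200,150)):
    ims=[]
    for c in("side","top"):
        im=cv2.imread(f"pics/{c}_{n}.png"); u,v=proj(c,[*xy,zt]); u0=int(np.clip(u-win[0]/2,0,640-win[0]));v0=int(np.clip(v-win[1]/2,0,480-win[1]))
        f=400/win[0]; im=cv2.resize(im[v0:v0+win[1],u0:u0+win[0]],(400,int(win[1]*f)),interpolation=3)
        for zz,rr in((zt,r),):
            t=np.linspace(0,2*np.pi,60); pts=np.array([(proj(c,[xy[0]+rr*np.cos(s),xy[1]+rr*np.sin(s),zz])-[u0,v0]+.5)*f for s in t])
            cv2.polylines(im,[pts.astype(np.int32)],True,(0,255,0),1)
        ims.append(im)
    cv2.imwrite(out,np.hstack(ims))
E
python3 - <<'E'
from act import *
overlay("g1","small",out="pics/g1o.png",xy=(456.3,319.4),zt=189-42+46,win=(80,60))
E
```

```text
(no output)
```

View pics/g1o.png

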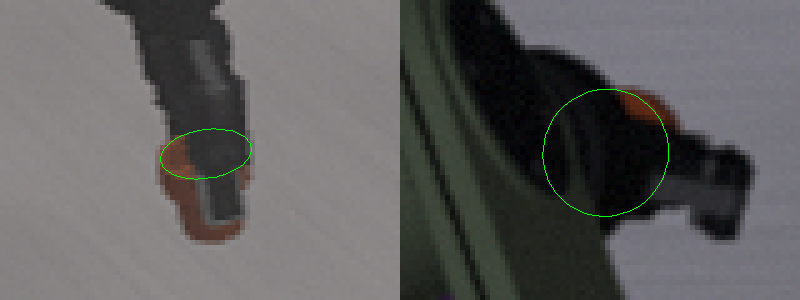

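The overlay shows the small pot upright and centred between the pads, within about 2 mm. I'll place it and then pick up the large pot.

```bash
python3 - <<'E'
from act import *
place("small",75); release("small")
ctrl.move_ptp([441,-104.7,HI],R(40)); shot("p1")
overlay("p1","s",out="pics/p1o.png",xy=SAU["small"],zt=50,win=(80,60))
E
```

```text
down True t 7.8 w 43.2 F [-0.2  1.2  4.4] pos [607.3 301.4  46.9] q6 -0.98
released t 9.5 w 84.8 F [-0.5 -0.2  0.4] pos [605.3 300.7 188.5] q6 -0.98
```

View pics/p1o.png

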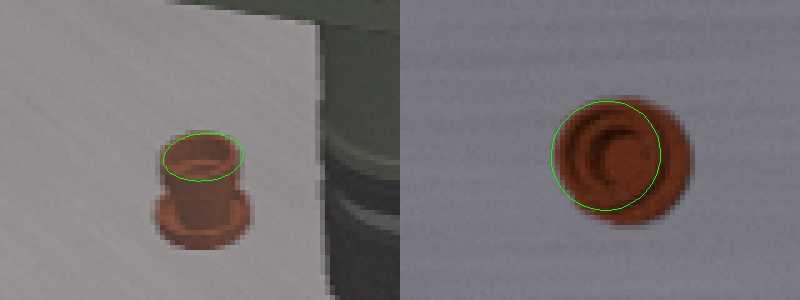

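The small pot stands seated in its saucer. Next is the large pot.

```bash
python3 - <<'E'
from act import *
pick("large",40); shot("g2")
overlay("g2","l",out="pics/g2o.png",xy=(441,-104.7),zt=189-56+62,r=32,win=(80,60))
E
```

```text
gripped t 13.3 w 62.9 F [-1.   1.   5.5] pos [ 441.9 -105.1   57.3] q6 -1.12
lifted t 14.6 w 62.3 F [-0.5 -0.6 -2.3] pos [ 440.3 -104.4  189. ] q6 -1.12
```

View pics/g2o.png

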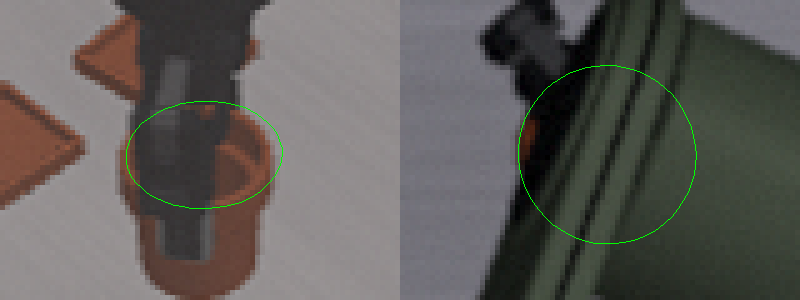

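Held upright, within about 3 mm.

```bash
python3 - <<'E'
from act import *
place("large",40); release("large")
pick("square",297); shot("g3")
overlay("g3","l",out="pics/p2o.png",xy=SAU["large"],zt=66,r=32,win=(80,60))
overlay("g3","l",out="pics/g3o.png",xy=(445.2,-306.9),zt=189-50+56,r=28,win=(100,75))
E
python3 -c "
import cv2,numpy as np
cv2.imwrite('pics/c3.png',np.vstack([cv2.imread('pics/p2o.png')[:290],cv2.imread('pics/g3o.png')[:290]]))"
```

```text
down True t 17.2 w 62.5 F [0.  0.2 4.1] pos [ 612.1 -114.6   61.4] q6 -1.02
released t 18.7 w 85.1 F [-0.2 -0.6  0.5] pos [ 609.8 -113.8  188.8] q6 -1.02
gripped t 21.8 w 55.5 F [-0.3  1.6  5. ] pos [ 445.7 -307.3   50.9] q6 0.34
lifted t 23.2 w 55.5 F [ 0.5  0.1 -1.5] pos [ 444.6 -306.4  188.9] q6 0.34
```

View pics/c3.png

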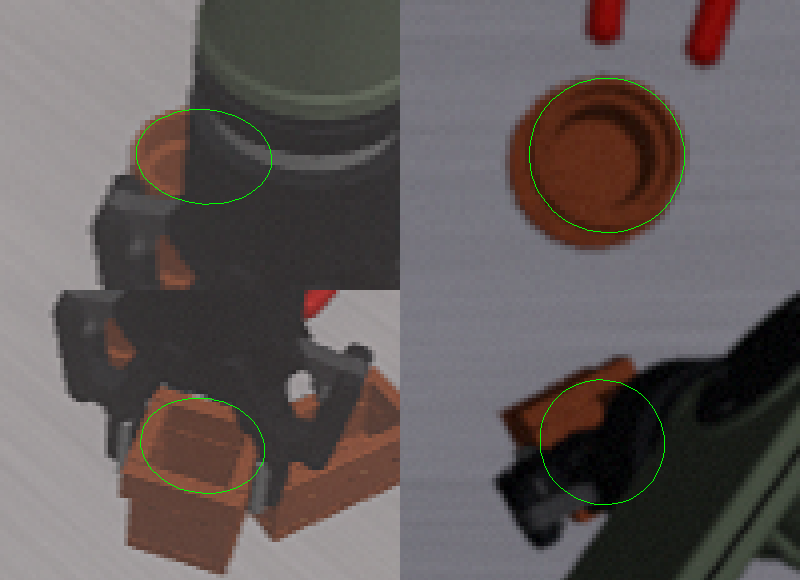

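```bash
python3 - <<'E'
from act import *
for c in("side","top"):
    im=cv2.imread(f"pics/{c}_g3.png")[:,:,::-1]; d=np.load(f"pics/{c}_g3.npy"); W=cloud(c,d); m=clay(im)
    s=(m>0)&(np.hypot(W[...,0]-445,W[...,1]+307)<60)&(W[...,2]>120)
    p=W[s]; zt=np.percentile(p[:,2],97); t=p[p[:,2]>zt-5]; a=np.radians(27)
    uv=t[:,:2]@np.array([[np.cos(a),-np.sin(a)],[np.sin(a),np.cos(a)]])
    g=np.array([444.6,-306.4])@np.array([[np.cos(a),-np.sin(a)],[np.sin(a),np.cos(a)]])
    print(c,len(p),zt,cv2.minAreaRect(t[:,:2].astype(np.float32)),"u,v ranges rel TCP",np.round(np.percentile(uv-g,[1,99],axis=0),1))
E
```

```text
side 516 197.21775420686603 ((446.5924377441406, -314.2789611816406), (57.55782699584961, 85.42437744140625), 25.529512405395508) u,v ranges rel TCP [[-29.8 -26.5]
 [ 26.3  28.3]]
top 343 210.1746278780333 ((459.57940673828125, -283.1180114746094), (9.237300872802734, 34.36026382446289), 66.07134246826172) u,v ranges rel TCP [[12.9  3.4]
 [37.9 29.1]]
```

The side cloud puts the square pot within 2 mm of the tool axis, with its rim at 197 mm. Next: place it, then pick up the long trough.

```bash
python3 - <<'E'
from act import *
place("square",279.5); release("square")
pick("long",256.9); shot("g4")
overlay("g4","l",out="pics/p3o.png",xy=SAU["square"],zt=60,r=28,win=(80,60))
overlay("g4","l",out="pics/g4o.png",xy=(603,-269.3),zt=189-44+50,r=25,win=(120,90))
a=cv2.imread('pics/p3o.png');b=cv2.imread('pics/g4o.png')
cv2.imwrite('pics/c4.png',np.vstack([a[:290],b[:290]]))
E
```

```text
down True t 26.8 w 55.6 F [-0.   1.3  3.5] pos [601.7 120.3  54.9] q6 1.46
released t 28.4 w 84.7 F [ 0.5 -0.4 -0.9] pos [599.  120.1 188.7] q6 1.46
gripped t 31.9 w 49.3 F [-0.7  0.7  3.1] pos [ 603.5 -269.6   44.8] q6 1.25
lifted t 33.2 w 49.5 F [ 0.3  0.  -2.1] pos [ 602.3 -268.9  188.6] q6 1.25
```

View pics/c4.png

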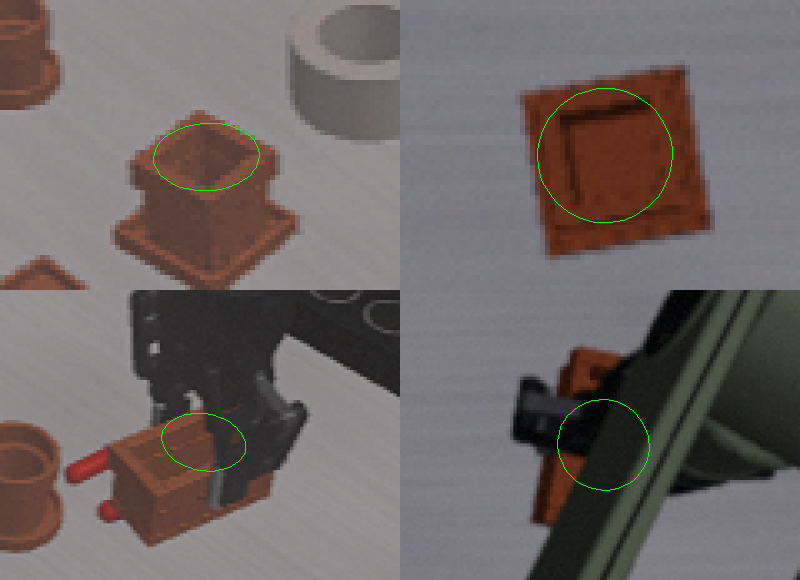

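The square pot is seated and the large one looks seated too. The trough is held level, so I'll place it.

```bash
python3 - <<'E'
from act import *
place("long",273.0); release("long")
ctrl.set_joints([1.185,0.207,1.542,0,1.393,-0.15]); shot("f")
st("end")
H={"small":50,"large":66,"square":60,"long":54}
for c in("top","side"):
    im=cv2.imread(f"pics/{c}_f.png")[:,:,::-1]; W=cloud(c,np.load(f"pics/{c}_f.npy")); m=clay(im)
    for k,h in H.items():
        x,y=SAU[k]; s=(m>0)&(np.hypot(W[...,0]-x,W[...,1]-y)<75)&(W[...,2]>4)
        p=W[s]; t=p[p[:,2]>h-4]
        r=cv2.minAreaRect(t[:,:2].astype(np.float32)); A=np.c_[t[:,:2]-t[:,:2].mean(0),np.ones(len(t))]
        pl=np.linalg.lstsq(A,t[:,2],rcond=None)[0]
        print(c,k,"exp top",h,"z97 %.1f"%np.percentile(t[:,2],97),"rim mean %.1f tilt deg %s"%(pl[2],np.round(np.degrees(pl[:2]),1)),np.round(r[0],1),np.round(r[1],1),round(r[2],1),"saucer",SAU[k])
a=cv2.imread("pics/side_f.png")[190:390,190:457];b=cv2.imread("pics/top_f.png")[130:340,170:450]
cv2.imwrite("pics/f.png",np.hstack([cv2.resize(q,(400,300),interpolation=3) for q in(a,b)]))
E
```

```text
down True t 36.8 w 49.6 F [-0.5 -0.1  4.2] pos [464.6 122.6  48.8] q6 1.60
released t 38.5 w 85.1 F [-0.2 -0.4 -0.8] pos [462.4 122.5 189. ] q6 1.60
end t 40.5 w 85.0 F [ 0.8 -0.4 -0.2] pos [134.9 558.7 255.6] q6 -0.15
top small exp top 50 z97 54.0 rim mean 49.9 tilt deg [-0.7 -0.6] [608.3 299.4] [44.7 42.8] 89.5 saucer (607, 301.3)
top large exp top 66 z97 71.1 rim mean 66.6 tilt deg [ 0.1 -0.5] [ 613.  -115.3] [61. 61.] 79.5 saucer (611.8, -114.5)
top square exp top 60 z97 64.1 rim mean 60.2 tilt deg [0.4 0.2] [603.5 116.9] [56.  55.8] 9.4 saucer (601.3, 120.2)
top long exp top 54 z97 58.5 rim mean 54.3 tilt deg [0.  0.7] [466.9 119.2] [99.8 50.2] 2.7 saucer (464.4, 122.6)
side small exp top 50 z97 54.1 rim mean 50.3 tilt deg [ 2.4 -0.9] [605.3 302.6] [41.3 39.5] 46.8 saucer (607, 301.3)
side large exp top 66 z97 70.2 rim mean 66.8 tilt deg [ 0.3 -0.3] [ 610.1 -113.5] [61.1 59.2] 45.8 saucer (611.8, -114.5)
side square exp top 60 z97 64.3 rim mean 61.0 tilt deg [-1.1 -0.7] [600.3 119.8] [59.6 55.7] 9.8 saucer (601.3, 120.2)
side long exp top 54 z97 58.1 rim mean 54.8 tilt deg [-0.2 -0.8] [462.5 123.5] [99.3 53.5] 1.1 saucer (464.4, 122.6)
```

View pics/f.png

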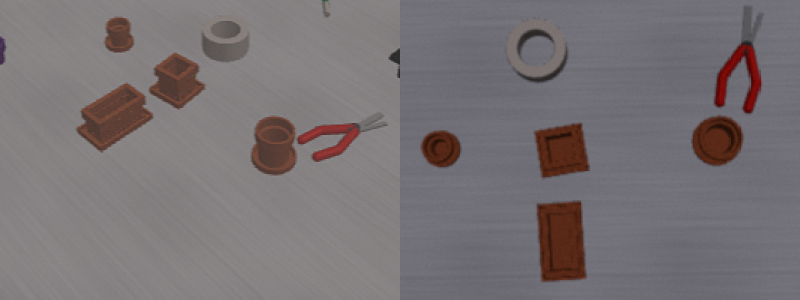

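All four rims sit at the expected heights, level and centred. I'll check that the bystanders haven't moved, then hand in.

```bash
python3 - <<'E'
from act import *
a=cv2.imread("pics/top0.png").astype(int);b=cv2.imread("pics/top_f.png").astype(int)
for n,(r0,r1,c0,c1) in {"tape":(140,192,240,292),"shears":(130,212,386,428),"purple":(318,347,126,156)}.items():
    d=np.abs(a-b)[r0:r1,c0:c1].max(2); print(n,(d>40).sum(),d.mean().round(1))
ctrl.finish_job()
E
```

```text
tape 0 3.2
shears 2 3.4
purple 0 3.2
the job is handed in; nothing more can be done
```

All four clay pots now stand in their matching saucers, and the job is handed in. I carried them in the order small round, large round, square, long, lowering each one until it touched before letting go. The arm finished at about 40 s of the 104 s allowed.

**Seating:** In both cameras the average rim heights are within 1 mm of the expected 50, 66, 60 and 54 mm. Measured pot centres lie within about 5 mm of the saucer centres, and there is 8 mm of play all round. The square pot and the trough line up with their saucers to within about 2°.

**Left alone:** The before-and-after top pictures show no movement of the tape roll, the shears or the purple look-alike.

**Disagreements:**
- The two cameras differ by up to about 5 mm on positions, a little more than I would expect from the stated calibration. I used the average of the two for every move.
- The side camera's fit gave the small pot a 2.4° tilt, but the top camera's gave under 1°. I put this down to how few pixels the small pot covers, since its height is right and the picture shows it flat.

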